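Nip down the sole press with the screw that threads true

ROBOT

A 6-joint arm with a two-finger parallel gripper is mounted at the origin on the work surface. World frame = base frame: x ahead of the robot, y to its left, z up, the work surface at z = 0. Lengths are in mm, angles in rad, forces in N, time in s.
With the tool pointing down it reaches from about 275 to 825 mm from the base axis. Payload 5.2 kg.
Tool frame: the origin (TCP) lies at the very end of the fingers, on their centre line; the grasp point (between the pads) lies arm.grasp_offset behind it (arm.grasp_offset is the distance from the TCP to the grasp point, in mm); z points along the fingers, y is the line along which they close (so a half turn about z gives the same grasp; the last joint's range is limited). The gripper opens to 93 mm and grips with 3 to 60 N. Pads are 15 mm wide; open, the fingers measure 128 mm over their backs; the gripper's body (75 mm by 188 mm) begins 65 mm behind the grasp point.
Start: joints at [0.978, 0.259, 1.535, -0, 1.348, -0.203], TCP at [208.981, 508.755, 218.653] pointing down, gripper open.
Joint ranges: [-3.14, 3.14], [-0.91, 2.08], [0.19, 2.58], [-1.22, 4.36], [0.22, 2.71], [-3.12, 3.12]. Speed limits (rad/s): [2.57, 2.57, 3.14, 3.14, 3.14, 3.14].

INTERFACE

Orientations are given as a 3x3 rotation matrix whose columns are the frame's x, y, z axes.
In Python, from cell import readout, cams, arm, spotter gives the robot as it stands.
- The arm moves only by the tool carry_out, never from a script. Its argument "rows" is one flat list of numbers, 5 for each row, row after row: the opening, from 0 (shut) to 1 (fully open), then the shift along the tool's x, y, z normalised to -1 to 1, where 1 is 1 m, then the turn about the tool's z normalised to -1 to 1, where 1 is 45 degrees. A call has 1 to 8 rows; each row is the pose to reach, as a shift and turn from the pose commanded when the call began, along the tool's axes at that moment; what a row does not reach only later rows make up. A row lasts 1/8 s, in which the tool goes at most 62.5 mm and 10.7 degrees, less where a joint would pass 70% of its speed; a pose out of reach is approached as far as the arm can. A call with a number of a shift or a turn outside -1 to 1 is refused whole. A call with a gripper value outside its range is refused whole. The fingers move at their own pace and stop on an object; "force" is the grip in N (left out, the last holds). Time passes only in rows, so rows that repeat a pose let the fingers close. It gives the time, the measured TCP pose, the force, the opening and the grip force at its end, in the units of the state.
- readout.get_state(): the state, without advancing time (a new reading comes with each control period).
- cams.get_image(name): name is "side" or "top" or "wrist"; returns the picture (420x560x3 uint8, blue, green, red); there is no depth.
- cams.camera_params(name): a dict with "camera_matrix" (3x3 intrinsics, pixels), "rvec" (rotation vector, rad) and "tvec" (3), from world to camera coordinates, as OpenCV has them. Camera axes: x right, y down, z forward; pixel columns grow to the right and rows downward; lengths in mm; the calibration is good to about 2 mm. A picture is of the moment at which its call begins: read the wrist's pose just before it. camera_params takes no time and is no camera call; for the wrist camera it gives the pose at the moment of the call.
- arm.finish_job(): hands the job in; it is judged then, once.
Trained networks look in the newest picture that a camera, given by its name, has taken for a name from the list of things; names that differ only in an ending like _2 or _b are one class to them, and where a whole thing is asked for, a point or a joint stands for the part that bears it (a point fixed in the world has none). Each returns a list of dicts, best first, with "score" (0 to 1); they miss things now and then, are a little off and sometimes report something else, mostly with a low value. They report only what shows in the picture. A call takes as long as a camera call. They do not tell look-alikes from the thing itself.
- spotter.spot_in(label, camera): "at" ([column, row] in pixels, amid what is visible of it).
- spotter.pinpoint(label, camera): "at" ([column, row] in pixels: a listed point, or the origin of a listed thing).
The state is a dict: "time_s": time; "q": joint angles; "joint_velocities": joint speeds; "tau": joint torques, N m; "eef_pos": TCP position; "tcp_rot": TCP orientation; "force": force on the tool from outside, world axes, zero at the start; "torque": the same for the moment, N m; "finger_gap": finger opening in mm; "gripper_force": force on a finger pad.
Only numpy, scipy, OpenCV 4.12 (cv2) and the standard library are available. Lean on these libraries where they do the work, as an engineer would, in place of code of your own. Each camera call takes 0.05 s, during which the arm holds its last target. There are 200 camera calls.

TASK

Clamp the leather sole in the bench press with one of the two hand screws: run it down clockwise until it is snug on the sole, not crushing it. One of the two is cross-threaded and nothing shows which, so start gently: if a screw binds within its first fraction of a turn, stop at once without forcing it and use the other. Leave the screw you do not use backed out anticlockwise to its stop, and do not disturb the sole or the things lying around.

Things in the scene. Friction and masses are not known exactly. Their poses are not given: they have to be found in the camera images.
- press: fixed bench press of grey iron: base plate 150 (x) x 370 (y) x 16 mm, steel posts at y = +-165 mm, and a bridge bar along its y axis, 56 mm wide, from 82 to 120 mm above the bench. Origin: centre of the underside, on the bench; z up. Vertical hand screws, identical to look at, stand at x = 0, y = +65 mm (left) and y = -65 mm (right)
- left_handle (a point): centre of the left screw's dark steel T-handle: a flat bar 80 mm long (its own x), 12 mm thick (its y), 30 mm high, on a 14 mm stem, 30 mm above the bridge. At the anticlockwise stop the centre is 165 mm above the bench; it sinks 2 mm per radian of clockwise turn. The point turns with the handle
- right_handle (a point): the same on the right screw
- left_screw (a joint): turn of the left screw in rad: 0 = anticlockwise stop, handle along the press's x axis; grows clockwise seen from above (handle yaw = press yaw minus this), at most 4.4. Starts between 0 and 0.3. A sound thread has a steady friction of about 0.08 N m (at rest it may act either way) and stays where it is left; its foot meets the sole somewhere from 1.3 to 2.7 rad
- right_screw (a joint): the same for the right screw. Of the two, exactly one is crossed, at random each time: it turns as freely as the sound one up to about 0.5 rad, then binds elastically, adding 1 N m per radian to the friction; 0.5 N m of binding damages it. A bound screw is freed by simply turning it back
- left_foot: round steel foot of the left screw, 32 mm across, 8 mm thick, that presses on the sole without turning; origin: centre of its underside. On the sole the torque rises by about 0.5 N m per radian (0.002 N m per newton of clamping): snug is 0.1 to 0.2 N m above the friction, and 0.3 N m above it crushes the sole
- right_foot: the same on the right screw
- sole: rigid sole of stacked brown leather, shoe-sole outline 250 mm long (along its y) and 88 mm wide at the ball, 18 mm thick; it lies flat and loose on the wooden packing of the press under both feet. Origin: on the underside, about the middle of the length
- hammer: bystander: hammer lying on the bench
- tin: bystander: closed steel tin, 72 mm across, 45 mm high; origin in the centre of its underside
- stone: bystander: sharpening stone on a wooden base, 55 x 170 x 30 mm; origin in the centre of its underside
- block: bystander: wooden block holding three awls, 50 x 160 mm, 125 mm high over all; origin in the centre of its underside
There are look-alikes about, which are no part of the job. What is meant by the sole is not purple or red, and is the larger of those in its own colour.

How it is judged:
By the outcome, as a careful person would: the job done as asked, in the order asked, and still so for the second after the job is handed in, with the robot touching nothing.
It also fails if it takes over 72 s, if anything falls off the work surface, if the arm or the gripper's body presses on something with over 40 N, if the wrist force passes 120 N, or if a joint passes its speed limit or range.

## Working session

There is one attempt and no reset: what is moved stays moved. The work goes in short steps, Python scripts to look and compute and a tool call to move; the robot and the scene stay as the last step left them, time stands still between calls to the robot, and variables do not carry over. Pictures are saved under pics/ and viewed, at most 10 in all, crops included, and the job is handed in when it is done.

Besides the shell and the picture viewer there is one more tool, called as name(argument=value, ...) on one line, values as JSON. carry_out: Moves the arm, as the interface text tells. Scaled input: -1 to 1 covers 1 m each way for a shift and 45 degrees each way for a turn. Its arguments: {"type":"object","properties":{"rows":{"type":"array"},"force":{"type":"number"}},"required":["rows"]}

```bash
mkdir -p pics
cat > h.py <<'E'
import numpy as np,cv2
from cell import readout,cams,arm,spotter
def P(n):
    p=cams.camera_params(n);K=np.array(p["camera_matrix"],float);R=cv2.Rodrigues(np.array(p["rvec"],float))[0];t=np.array(p["tvec"],float).ravel();return K,R,t
def ray(n,uv):
    K,R,t=P(n);d=R.T@np.linalg.inv(K)@np.array([uv[0],uv[1],1.]);return -R.T@t,d/np.linalg.norm(d)
def onz(n,uv,z):
    c,d=ray(n,uv);return c+d*(z-c[2])/d[2]
def proj(n,X):
    K,R,t=P(n);x=K@(R@np.array(X,float)+t);return x[:2]/x[2]
E
python3 - <<'E'
from h import *
for n in("top","side"):
    cv2.imwrite(f"pics/{n}0.png",cams.get_image(n)); 
    for l in("left_handle","right_handle","press","sole"):
        for r in spotter.pinpoint(l,n)[:3]: print(n,l,np.round(r["at"],1),round(r["score"],2),onz(n,r["at"],165 if "handle" in l else 0).round(0))
print(readout.get_state(),arm.grasp_offset)
E
```

```text
top left_handle [261.8 201.3] 0.55 [468.  58. 165.]
top right_handle [149.1 231.7] 0.57 [389. 357. 165.]
top right_handle [305.7 188.4] 0.49 [502. -60. 165.]
top press [283.7 204. ] 0.89 [489.   1.   0.]
top sole [401.  308.4] 0.82 [ 177. -338.    0.]
top sole [165.3 129.4] 0.73 [730. 368.   0.]
top sole [180.3 308.7] 0.67 [182. 306.   0.]
side left_handle [281.3 183. ] 0.71 [461.  41. 165.]
side right_handle [317.2 199.9] 0.58 [510. -59. 165.]
side press [297.8 236.9] 0.88 [485. -11.   0.]
side sole [156.9 206.7] 0.92 [181. 287.   0.]
side sole [297.3 225.2] 0.86 [506.  30.   0.]
side sole [305.3 143.5] 0.67 [718. 357.   0.]
{'time_s': 0.5, 'q': array([ 9.78224369e-01,  2.58614487e-01,  1.53504191e+00,  4.39451855e-08,
        1.34797819e+00, -2.02801687e-01]), 'joint_velocities': array([ 0.00112117, -0.00145589,  0.00116757,  0.0005878 , -0.00037035,
       -0.00124165]), 'tau': array([-2.54235374e-05, -4.36808681e+01, -2.84073526e+01,  7.22758728e-02,
        3.22257844e-02, -2.84279753e-05]), 'eef_pos': array([208.96073521, 508.74892991, 218.62808264]), 'tcp_rot': array([[-9.24996372e-01,  3.79975934e-01, -2.34575003e-05],
       [ 3.79975935e-01,  9.24996372e-01, -3.47635266e-05],
       [ 8.48879920e-06, -4.10694216e-05, -9.99999999e-01]]), 'force': array([-0.13855771,  0.51279944,  0.11940134]), 'torque': array([ 0.00259885,  0.01178807, -0.00240898]), 'gripper_force': 0.0, 'finger_gap': 92.9986836311552} 18.8
```

View pics/top0.png

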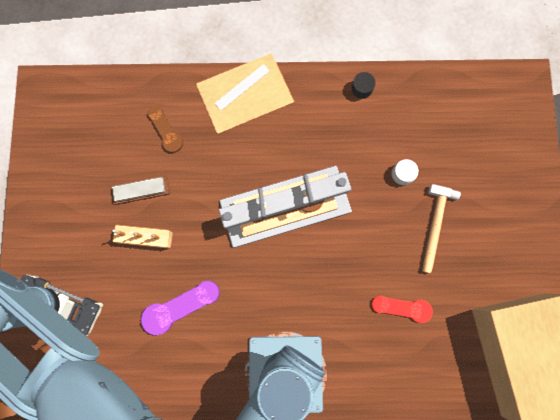

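View pics/side0.png

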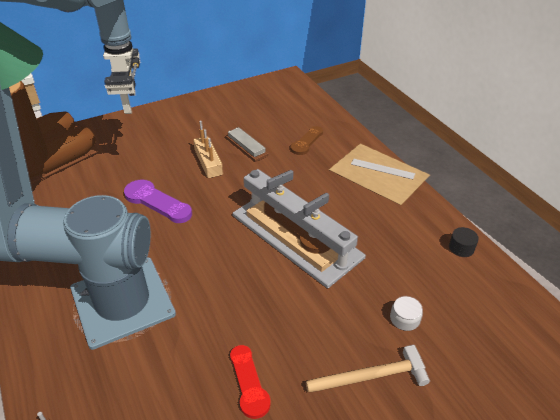

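The top view shows the press near (285,205), handles near (262,201) and (306,188). The side view shows its bars at (281,183) and (317,203). The brown sole is in the press. Next I look from above the press.

carry_out(rows=[0.5, -0.45, -0.36, -0.09, -0.78, 0.5, -0.45, -0.36, -0.09, -0.78, 0.5, -0.45, -0.36, -0.09, -0.78, 0.5, -0.45, -0.36, -0.09, -0.78, 0.5, -0.45, -0.36, -0.09, -0.78, 0.5, -0.45, -0.36, -0.09, -0.78, 0.5, -0.45, -0.36, -0.09, -0.78, 0.5, -0.45, -0.36, -0.09, -0.78], force=60)

```text
time_s: 1.5
eef_pos: [440.2, 91.6, 293.6]
tcp_rot: [[-0.975, -0.221, 0.001], [-0.221, 0.975, 0.0], [-0.001, -0.0, -1.0]]
force: [0.6, 1.7, -0.3]
finger_gap: 46.2
gripper_force: 0.0
```

Run:
```python
from h import *
s=readout.get_state();print(s["eef_pos"],s["q"])
cv2.imwrite("pics/w1.png",cams.get_image("wrist"))
for l in("left_handle","right_handle"):
    for r in spotter.pinpoint(l,"wrist")[:3]: print(l,np.round(r["at"],1),round(r["score"],2),onz("wrist",r["at"],165).round(1))
K,R,t=P("wrist");print((-R.T@t).round(),R.round(2).tolist())
# triangulate from top+side
def tri(a,b):
    A=[];B=[]
    for n,uv in((("top"),a),("side",b)):
        c,d=ray(n,uv);M=np.eye(3)-np.outer(d,d);A.append(M);B.append(M@c)
    return np.linalg.lstsq(np.vstack(A),np.hstack(B),rcond=None)[0].round(1)
print(tri([261.8,201.3],[281.3,183]),tri([305.7,188.4],[317.2,199.9]))
```

```text
[440.23436189  91.56106725 293.57652008] [-4.41403436e-02  2.98284093e-02  1.62427100e+00  2.67188433e-04
  1.48636655e+00 -1.83754614e+00]
left_handle [236.8 219.1] 0.61 [468.3  54.7 165. ]
right_handle [ 92.6 229.8] 0.77 [504.1 -67.8 165. ]
[366.  75. 460.] [[-0.21, 0.98, -0.0], [0.94, 0.21, 0.28], [0.27, 0.06, -0.96]]
[470.6  58.9 147.8] [504.2 -61.3 168.5]
```

View pics/w1.png

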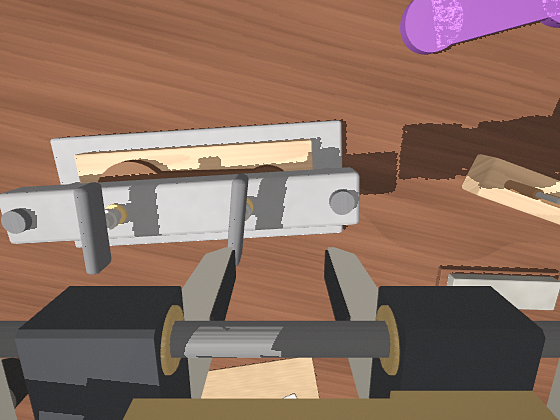

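The wrist view shows the left handle bar from (239,178) to (236,260) and the right bar from (88,184) to (97,270). I'll enlarge it to measure yaw.

Run:
```python
import cv2
i=cv2.imread("pics/w1.png")[165:285,60:260]
cv2.imwrite("pics/w1c.png",cv2.resize(i,None,fx=4,fy=4,interpolation=cv2.INTER_CUBIC))
```

```text
(no output)
```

View pics/w1c.png

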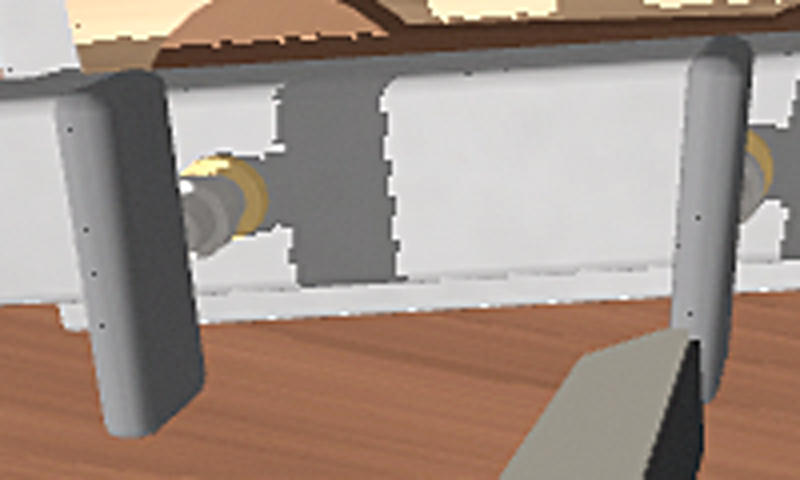

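Right bar top face runs from about (82,186) to (92,273). The left one starts near (239,175), with its far end partly hidden by a finger.

Run:
```python
from h import *
f=lambda x,y:(60+x/4,165+y/4)
def bar(a,b,z):
    A,B=onz("wrist",f(*a),z),onz("wrist",f(*b),z);d=B-A;print((A+B)[:2]/2,"len",np.linalg.norm(d),"yaw",np.arctan2(d[1],d[0]))
bar((88,85),(130,432),180);bar((718,42),(692,390),180);bar((690,60),(675,330),180)
a,b=onz("wrist",(18,220),128),onz("wrist",(344,202),128);d=b-a;print("posts",a,b,np.linalg.norm(d),"press yaw",np.arctan2(-d[0],d[1]),(a+b)/2)
```

```text
[499.35261965 -64.76755563] len 78.95514131170623 yaw 0.17545703494967757
[462.48418834  58.17415669] len 78.1186280743696 yaw 0.11062254206722122
[458.33559856  52.63328574] len 59.96157152051054 yaw 0.12396555640319977
posts [ 527.14258753 -159.88767471  128.        ] [438.38714264 156.17319852 128.        ] 328.2864672564986 press yaw 0.2737666700789678 [482.76486508  -1.85723809 128.        ]
```

carry_out(rows=[0.5, -0.016, -0.036, 0.06, 0.138, 0.5, -0.016, -0.036, 0.09, 0.138, 0.5, -0.016, -0.036, 0.12, 0.138, 0.5, -0.016, -0.036, 0.146, 0.138, 0.3, -0.016, -0.036, 0.146, 0.138, 0.3, -0.016, -0.036, 0.146, 0.138], force=5)

```text
time_s: 2.4
eef_pos: [463.4, 62.8, 147.8]
tcp_rot: [[-0.993, -0.115, 0.001], [-0.115, 0.993, 0.0], [-0.001, -0.0, -1.0]]
force: [0.7, -1.4, 0.0]
finger_gap: 31.5
gripper_force: 0.0
```

Run:
```python
from h import *
s=readout.get_state();print({k:np.round(s[k],3).tolist() for k in("eef_pos","tcp_rot","force","torque","finger_gap")})
i=cams.get_image("wrist")
cv2.imwrite("pics/w2.png",cv2.resize(i[100:400,80:480],None,fx=2,fy=2))
```

```text
{'eef_pos': [463.377, 62.754, 147.824], 'tcp_rot': [[-0.993, -0.115, 0.001], [-0.115, 0.993, 0.0], [-0.001, -0.0, -1.0]], 'force': [0.72, -1.372, 0.006], 'torque': [0.067, 0.033, 0.05], 'finger_gap': 31.474}
```

View pics/w2.png

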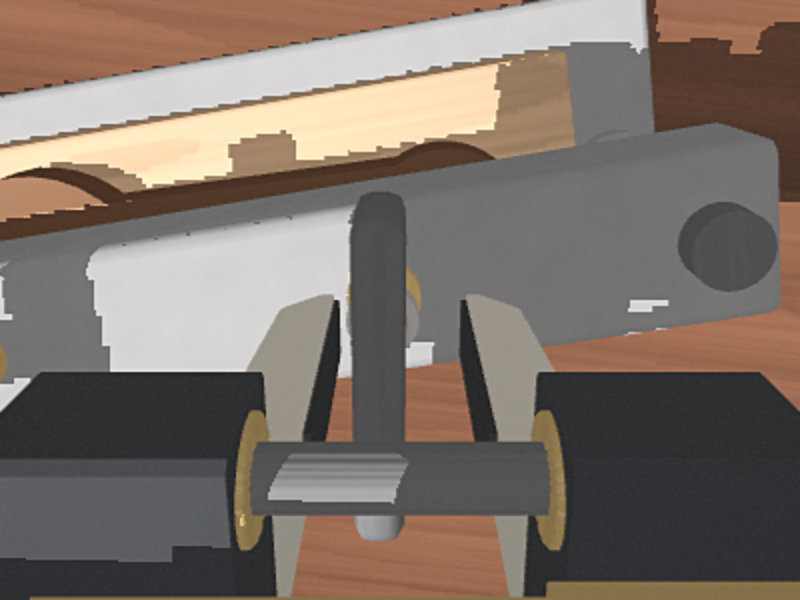

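The handle bar stands between the fingers, about 4.5 mm towards image left: the bar is at col 378 and the finger middle at col 400. Yaw is aligned.

Run:
```python
from h import *
A,B=[onz("wrist",u,180) for u in((269,198),(270.3,363))]
print(A,B,(A+B)/2,np.linalg.norm(A-B),np.arctan2(*(B-A)[1::-1]))
C=onz("wrist",(80+728/2,100+247/2),125);print("left post",C)
s=readout.get_state();print(s["force"],s["torque"])
```

```text
[421.59914225  53.94524773 180.        ] [500.46681214  62.97123595 180.        ] [461.0329772   58.45824184 180.        ] 79.38247802213961 0.11394895775090812
left post [439.32010355 155.95402113 125.        ]
[ 0.34902562 -0.14420329 -0.0020133 ] [ 0.1014775   0.01147557 -0.04241401]
```

carry_out(rows=[0.3, 0, -0.0045, 0.0005, 0, 0.3, 0, -0.0045, 0.0005, 0, 0.0, 0, -0.0045, 0.0005, 0, 0.0, 0, -0.0045, 0.0005, 0, 0.0, 0, -0.0045, 0.0005, 0, 0.0, 0, -0.0045, 0.0005, 0], force=5)

```text
time_s: 3.2
eef_pos: [463.7, 57.6, 146.4]
tcp_rot: [[-0.993, -0.114, 0.0], [-0.114, 0.993, 0.0], [-0.0, 0.0, -1.0]]
force: [0.5, 0.7, 1.6]
finger_gap: 13.3
gripper_force: 5.0
```

```bash
cat > s.py <<'E'
from h import *
s=readout.get_state();T=s["tcp_rot"];print({k:np.round(s[k],3).tolist() for k in("eef_pos","force","torque","finger_gap","gripper_force","time_s")},"hyaw",round(np.arctan2(-T[1,0],-T[0,0]),3),"q6",s["q"][5].round(3))
E
python3 s.py
```

```text
{'eef_pos': [463.662, 57.63, 146.445], 'force': [0.525, 0.662, 1.625], 'torque': [0.402, 0.082, -0.018], 'finger_gap': 13.29, 'gripper_force': 5.001, 'time_s': 3.2} hyaw 0.114 q6 -1.801
```

carry_out(rows=[0.0, 0, 0, 0, 0, 0.0, 0, 0, 0, 0, 0.0, 0, 0, 0, 0], force=50)

```text
time_s: 3.58
eef_pos: [463.7, 57.7, 146.5]
tcp_rot: [[-0.993, -0.114, 0.0], [-0.114, 0.993, 0.0], [-0.0, 0.0, -1.0]]
force: [-0.8, 2.1, 3.7]
finger_gap: 11.6
gripper_force: 50.0
```

```bash
cat > s.py <<'E'
from h import *
import sys
def rd():
    s=readout.get_state();return np.r_[s["eef_pos"],s["force"],s["torque"],s["finger_gap"],s["gripper_force"],s["q"][5]]
L=[rd()]
for k in range(int(sys.argv[1]) if len(sys.argv)>1 else 6): cams.get_image("top");L.append(rd())
L=np.array(L);m=L.mean(0);s=readout.get_state();T=s["tcp_rot"]
print("pos",m[:3].round(1),"F",m[3:6].round(2),"M",m[6:9].round(3),"sd",L[:,8].std().round(3),"gap,grip,q6",m[9:].round(3),"hyaw",round(np.arctan2(-T[1,0],-T[0,0]),4),"t",s["time_s"])
E
python3 s.py
```

```text
pos [463.7  57.7 146.5] F [-0.73  3.32  3.23] M [ 0.897  0.11  -0.014] sd 0.018 gap,grip,q6 [11.779 50.001 -1.801] hyaw 0.1144 t 3.875
```

carry_out(rows=[0, 0, 0, 0.0001, 0.1, 0, 0, 0, 0.0003, 0.2, 0, 0, 0, 0.0005, 0.3, 0, 0, 0, 0.0006, 0.38, 0, 0, 0, 0.0006, 0.38])

```text
time_s: 4.5
eef_pos: [463.7, 58.1, 145.9]
tcp_rot: [[-0.983, 0.184, 0.0], [0.184, 0.983, 0.001], [0.0, 0.001, -1.0]]
force: [-0.8, 5.4, 2.7]
finger_gap: 11.9
gripper_force: 50.0
```

```bash
python3 s.py
```

```text
pos [463.7  58.1 145.9] F [-0.52  5.77  3.06] M [ 1.349  0.067 -0.045] sd 0.024 gap,grip,q6 [11.85  50.003 -1.503] hyaw -0.1843 t 4.8
```

carry_out(rows=[0, 0, 0, 0.0001, 0.07, 0, 0, 0, 0.0002, 0.14, 0, 0, 0, 0.0003, 0.19, 0, 0, 0, 0.0003, 0.19])

```text
time_s: 5.3
eef_pos: [463.9, 58.4, 145.6]
tcp_rot: [[-0.945, 0.327, 0.001], [0.327, 0.945, 0.002], [-0.0, 0.002, -1.0]]
force: [1.6, 7.8, 3.4]
finger_gap: 11.7
gripper_force: 50.0
```

```bash
python3 s.py
```

```text
pos [463.9  58.4 145.6] F [0.66 6.76 3.19] M [1.513 0.009 0.093] sd 0.019 gap,grip,q6 [11.763 50.01  -1.354] hyaw -0.3332 t 5.6
```

carry_out(rows=[0, 0, 0, 0.0001, 0.05, 0, 0, 0, 0.0002, 0.1, 0, 0, 0, 0.0002, 0.1])

```text
time_s: 5.98
eef_pos: [464.0, 58.5, 145.4]
tcp_rot: [[-0.916, 0.4, 0.001], [0.4, 0.916, 0.002], [-0.0, 0.002, -1.0]]
force: [0.2, 7.7, 3.4]
finger_gap: 11.4
gripper_force: 50.0
```

```bash
python3 s.py
```

```text
pos [464.   58.5 145.4] F [0.99 7.37 3.28] M [1.61  0.008 0.163] sd 0.029 gap,grip,q6 [11.703 50.023 -1.275] hyaw -0.4116 t 6.275
```

The torque rises about 1 N·m/rad past 0.6 rad, so the left screw is the crossed one. I'm backing it out to its stop.

carry_out(rows=[0, 0, 0, -0.0003, -0.17, 0, 0, 0, -0.0005, -0.34, 0, 0, 0, -0.0008, -0.51, 0, 0, 0, -0.001, -0.68, 0, 0, 0, -0.0013, -0.8, 0, 0, 0, -0.0014, -0.84, 0, 0, 0, -0.0014, -0.84])

```text
time_s: 7.15
eef_pos: [463.7, 57.4, 146.8]
tcp_rot: [[-0.97, -0.244, 0.0], [-0.244, 0.97, -0.0], [-0.0, -0.0, -1.0]]
force: [-0.3, 2.9, 3.2]
finger_gap: 12.0
gripper_force: 50.0
```

```bash
python3 s.py
```

```text
pos [463.7  57.4 146.7] F [-0.16  2.95  3.38] M [ 0.846  0.073 -0.037] sd 0.018 gap,grip,q6 [11.711 50.001 -1.934] hyaw 0.2475 t 7.45
```

carry_out(rows=[0, 0, 0, -0.0001, -0.035, 0, 0, 0, -0.0001, -0.07, 0, 0, 0, -0.0001, -0.07])

```text
time_s: 7.82
eef_pos: [463.7, 57.3, 146.8]
tcp_rot: [[-0.954, -0.298, 0.0], [-0.298, 0.954, -0.0], [-0.0, -0.0, -1.0]]
force: [-0.2, 2.7, 2.7]
finger_gap: 11.7
gripper_force: 50.1
```

```bash
python3 s.py
```

```text
pos [463.7  57.3 146.8] F [0.08 2.25 2.99] M [ 0.616 -0.017 -0.321] sd 0.036 gap,grip,q6 [11.753 50.086 -1.99 ] hyaw 0.3028 t 8.125
```

carry_out(rows=[0.4, 0, 0, 0, 0, 0.4, 0, 0, 0, 0, 0.4, 0, 0, -0.03, 0, 0.45, 0, 0, -0.07, 0, 0.5, 0.003, -0.06, -0.07, 0.16, 0.5, 0.003, -0.12, -0.07, 0.16, 0.5, 0.003, -0.128, -0.07, 0.16, 0.5, 0.003, -0.128, -0.07, 0.16], force=5)

```text
time_s: 9.12
eef_pos: [498.6, -66.0, 216.2]
tcp_rot: [[-0.985, -0.175, -0.001], [-0.175, 0.985, 0.001], [0.001, 0.001, -1.0]]
force: [-0.7, 0.4, -0.5]
finger_gap: 46.5
gripper_force: 0.0
```

Run:
```python
from h import *
print(readout.get_state()["eef_pos"])
i=cams.get_image("wrist")
cv2.imwrite("pics/w3.png",cv2.resize(i[100:400,160:560],None,fx=2,fy=2))
```

```text
[498.57873148 -66.01537848 216.24413845]
```

View pics/w3.png

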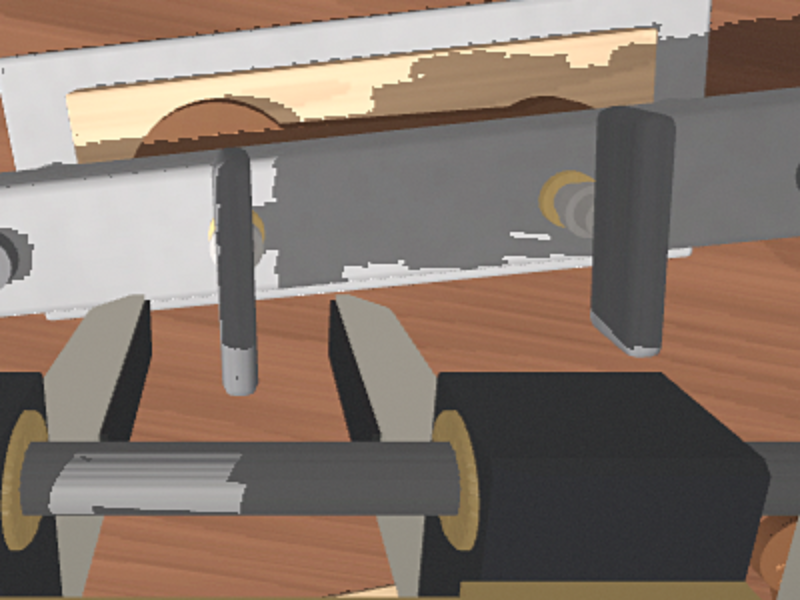

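The right bar runs from (232,152) to (240,390) in the crop, centred between the open fingers. The left bar stands clear at right, near (650,118) to (646,350).

Run:
```python
from h import *
f=lambda x,y:(160+x/2,100+y/2)
for a,b in(((232.5,150),(240,390)),((655,118),(646,352))):
    A,B=[onz("wrist",f(*u),180) for u in(a,b)];print((A+B)[:2]/2,np.linalg.norm(A-B),np.arctan2(*(B-A)[1::-1]))
```

```text
[498.83616076 -65.33887575] 79.96515230649815 0.2045803709751533
[464.9933148   58.40524166] 76.31091382859124 0.3039502487060164
```

carry_out(rows=[0.5, 0, 0.0005, 0.04, -0.025, 0.4, 0, 0.0005, 0.069, -0.025, 0.3, 0, 0.0005, 0.069, -0.025, 0, 0, 0.0005, 0.069, -0.025, 0, 0, 0.0005, 0.069, -0.025, 0, 0, 0.0005, 0.069, -0.025, 0, 0, 0.0005, 0.069, -0.025], force=5)

```text
time_s: 10.05
eef_pos: [500.2, -66.2, 149.4]
tcp_rot: [[-0.981, -0.196, 0.003], [-0.196, 0.981, -0.002], [-0.003, -0.003, -1.0]]
force: [-0.4, -4.3, 6.2]
finger_gap: 12.0
gripper_force: 10.8
```

carry_out(rows=[0, 0, 0, 0, 0, 0, 0, 0, 0, 0, 0, 0, 0, 0, 0], force=55)

```text
time_s: 10.42
eef_pos: [500.2, -66.3, 149.4]
tcp_rot: [[-0.981, -0.195, 0.003], [-0.195, 0.981, -0.002], [-0.003, -0.003, -1.0]]
force: [-0.2, -3.6, 6.7]
finger_gap: 11.7
gripper_force: 61.1
```

```bash
python3 s.py
```

```text
pos [500.2 -66.3 149.4] F [ 0.17 -3.81  6.52] M [-0.782 -0.104  0.032] sd 0.022 gap,grip,q6 [11.645 61.065 -2.12 ] hyaw 0.1966 t 10.725
```

carry_out(rows=[0, 0, 0, 0, 0.1, 0, 0, 0, 0.0002, 0.22, 0, 0, 0, 0.0004, 0.34, 0, 0, 0, 0.0005, 0.46, 0, 0, 0, 0.0006, 0.58, 0, 0, 0, 0.0007, 0.68, 0, 0, 0, 0.0008, 0.76, 0, 0, 0, 0.0008, 0.76])

```text
time_s: 11.72
eef_pos: [500.2, -65.6, 148.1]
tcp_rot: [[-0.921, 0.389, 0.003], [0.389, 0.921, -0.001], [-0.003, 0.001, -1.0]]
force: [1.3, -1.1, 6.6]
finger_gap: 11.7
gripper_force: 61.1
```

```bash
python3 s.py
```

```text
pos [500.2 -65.5 148.2] F [ 1.83 -1.75  5.97] M [-0.405 -0.515 -0.082] sd 0.041 gap,grip,q6 [11.758 61.135 -1.524] hyaw -0.399 t 12.025
```

carry_out(rows=[0, 0, 0, 0.0001, 0.12, 0, 0, 0, 0.0003, 0.24, 0, 0, 0, 0.0005, 0.36, 0, 0, 0, 0.0007, 0.48, 0, 0, 0, 0.0009, 0.6, 0, 0, 0, 0.001, 0.68, 0, 0, 0, 0.0011, 0.72, 0, 0, 0, 0.0011, 0.72])

```text
time_s: 13.02
eef_pos: [500.7, -65.0, 147.0]
tcp_rot: [[-0.57, 0.822, 0.004], [0.822, 0.57, 0.0], [-0.002, 0.004, -1.0]]
force: [3.6, 0.3, 5.7]
finger_gap: 12.0
gripper_force: 61.1
```

```bash
python3 s.py
```

```text
pos [500.7 -65.1 147. ] F [4.08 0.41 5.77] M [ 0.019 -1.013 -0.005] sd 0.024 gap,grip,q6 [11.619 61.093 -0.959] hyaw -0.9643 t 13.325
```

carry_out(rows=[0, 0, 0, 0.0001, 0.05, 0, 0, 0, 0.0002, 0.1, 0, 0, 0, 0.0003, 0.15, 0, 0, 0, 0.0003, 0.15])

```text
time_s: 13.82
eef_pos: [500.9, -65.0, 146.8]
tcp_rot: [[-0.469, 0.883, 0.005], [0.883, 0.469, 0.0], [-0.002, 0.004, -1.0]]
force: [4.5, 0.3, 7.1]
finger_gap: 12.2
gripper_force: 61.1
```

```bash
python3 s.py
```

```text
pos [500.9 -65.  146.8] F [4.57 0.9  5.54] M [ 0.059 -1.078  0.014] sd 0.028 gap,grip,q6 [11.704 61.086 -0.841] hyaw -1.0822 t 14.125
```

carry_out(rows=[0, 0, 0, 0.0001, 0.05, 0, 0, 0, 0.0002, 0.1, 0, 0, 0, 0.0003, 0.15, 0, 0, 0, 0.0003, 0.15])

```text
time_s: 14.62
eef_pos: [501.1, -65.0, 146.6]
tcp_rot: [[-0.362, 0.932, 0.005], [0.932, 0.362, 0.0], [-0.002, 0.005, -1.0]]
force: [5.0, 0.8, 5.2]
finger_gap: 11.8
gripper_force: 61.1
```

```bash
python3 s.py
```

```text
pos [501.  -64.9 146.6] F [4.86 1.37 5.69] M [ 0.098 -1.098 -0.004] sd 0.044 gap,grip,q6 [11.653 61.08  -0.723] hyaw -1.2 t 14.925
```

carry_out(rows=[0, 0, 0, 0.0001, 0.06, 0, 0, 0, 0.0002, 0.12, 0, 0, 0, 0.0003, 0.18, 0, 0, 0, 0.0003, 0.18])

```text
time_s: 15.42
eef_pos: [501.3, -64.9, 146.5]
tcp_rot: [[-0.227, 0.974, 0.006], [0.974, 0.227, 0.0], [-0.001, 0.006, -1.0]]
force: [5.3, 2.2, 7.3]
finger_gap: 12.0
gripper_force: 61.1
```

```bash
python3 s.py
```

```text
pos [501.3 -64.9 146.5] F [5.58 1.84 6.44] M [ 0.135 -1.085  0.023] sd 0.013 gap,grip,q6 [11.736 61.084 -0.582] hyaw -1.3412 t 15.725
```

carry_out(rows=[0, 0, 0, 0.0001, 0.06, 0, 0, 0, 0.0002, 0.12, 0, 0, 0, 0.0003, 0.18, 0, 0, 0, 0.0003, 0.18])

```text
time_s: 16.23
eef_pos: [501.6, -64.9, 146.4]
tcp_rot: [[-0.088, 0.996, 0.006], [0.996, 0.088, 0.0], [-0.001, 0.006, -1.0]]
force: [5.3, 2.1, 7.8]
finger_gap: 11.6
gripper_force: 61.1
```

```bash
python3 s.py
```

```text
pos [501.6 -64.9 146.4] F [5.73 2.28 7.68] M [ 0.195 -1.046  0.143] sd 0.041 gap,grip,q6 [11.55  61.082 -0.441] hyaw -1.4823 t 16.525
```

```bash
python3 s.py 8
```

```text
pos [501.6 -64.9 146.4] F [5.88 2.26 7.72] M [ 0.192 -1.072  0.166] sd 0.027 gap,grip,q6 [11.617 61.082 -0.441] hyaw -1.4823 t 16.925
```

carry_out(rows=[0, 0, 0, 0.0001, 0.03, 0, 0, 0, 0.0001, 0.06, 0, 0, 0, 0.0001, 0.06])

```text
time_s: 17.3
eef_pos: [501.6, -64.9, 146.4]
tcp_rot: [[-0.041, 0.999, 0.007], [0.999, 0.041, -0.0], [-0.0, 0.007, -1.0]]
force: [5.8, 1.9, 7.8]
finger_gap: 11.7
gripper_force: 61.1
```

```bash
python3 s.py 8
```

```text
pos [501.6 -64.9 146.4] F [6.27 2.37 8.35] M [ 0.206 -1.042  0.257] sd 0.025 gap,grip,q6 [11.677 61.087 -0.394] hyaw -1.5292 t 17.7
```

The sole is in contact. I'll back off a little, so that the friction reverses and I can separate it from the clamping torque.

carry_out(rows=[0, 0, 0, 0, -0.03, 0, 0, 0, 0, -0.06, 0, 0, 0, 0, -0.06])

```text
time_s: 18.08
eef_pos: [501.6, -64.9, 146.4]
tcp_rot: [[-0.089, 0.996, 0.006], [0.996, 0.089, 0.0], [-0.001, 0.006, -1.0]]
force: [5.7, 2.9, 8.2]
finger_gap: 11.4
gripper_force: 61.1
```

```bash
python3 s.py 8
```

```text
pos [501.6 -64.9 146.4] F [5.82 2.21 8.66] M [ 0.204 -1.008  0.186] sd 0.024 gap,grip,q6 [11.693 61.087 -0.441] hyaw -1.4822 t 18.475
```

carry_out(rows=[0, 0, 0, 0, -0.03, 0, 0, 0, 0, -0.06, 0, 0, 0, 0, -0.06])

```text
time_s: 18.85
eef_pos: [501.5, -64.9, 146.5]
tcp_rot: [[-0.135, 0.991, 0.006], [0.991, 0.135, 0.0], [-0.001, 0.006, -1.0]]
force: [5.8, 1.4, 8.9]
finger_gap: 11.5
gripper_force: 61.1
```

```bash
python3 s.py 6
```

```text
pos [501.5 -64.9 146.5] F [5.39 1.96 8.6 ] M [ 0.199 -0.945  0.162] sd 0.028 gap,grip,q6 [11.599 61.089 -0.488] hyaw -1.4352 t 19.15
```

carry_out(rows=[0, 0, 0, 0, -0.03, 0, 0, 0, 0, -0.06, 0, 0, 0, 0, -0.06])

```text
time_s: 19.52
eef_pos: [501.4, -64.9, 146.5]
tcp_rot: [[-0.182, 0.983, 0.006], [0.983, 0.182, 0.0], [-0.001, 0.006, -1.0]]
force: [6.1, 1.8, 8.1]
finger_gap: 12.1
gripper_force: 61.1
```

```bash
python3 s.py 6
```

```text
pos [501.4 -64.9 146.5] F [5.26 1.81 9.08] M [ 0.188 -0.914  0.123] sd 0.013 gap,grip,q6 [11.703 61.093 -0.535] hyaw -1.3881 t 19.825
```

```bash
sed -i 's/^print(/print("Mz",L[:,8].round(3));print(/' s.py
```

carry_out(rows=[0, 0, 0, 0, 0.02, 0, 0, 0, 0, 0.04, 0, 0, 0, 0, 0.06])

```text
time_s: 20.2
eef_pos: [501.5, -64.9, 146.5]
tcp_rot: [[-0.135, 0.991, 0.006], [0.991, 0.135, -0.0], [-0.001, 0.006, -1.0]]
force: [5.2, 2.2, 8.7]
finger_gap: 11.5
gripper_force: 61.1
```

```bash
python3 s.py 5
```

```text
Mz [0.208 0.199 0.222 0.261 0.201 0.227]
pos [501.5 -64.9 146.5] F [5.33 2.05 8.92] M [ 0.199 -0.946  0.22 ] sd 0.021 gap,grip,q6 [11.723 61.089 -0.488] hyaw -1.435 t 20.45
```

carry_out(rows=[0, 0, 0, 0, 0.02, 0, 0, 0, 0, 0.04, 0, 0, 0, 0, 0.06])

```text
time_s: 20.82
eef_pos: [501.6, -64.9, 146.4]
tcp_rot: [[-0.088, 0.996, 0.006], [0.996, 0.088, -0.0], [-0.001, 0.006, -1.0]]
force: [5.6, 3.5, 8.6]
finger_gap: 11.5
gripper_force: 61.1
```

```bash
python3 s.py 5
```

```text
Mz [0.291 0.24  0.25  0.21  0.246 0.237]
pos [501.6 -64.9 146.4] F [5.69 2.47 8.53] M [ 0.191 -1.014  0.246] sd 0.024 gap,grip,q6 [11.603 61.088 -0.44 ] hyaw -1.4821 t 21.075
```

Moving clockwise, the torque climbs about 0.55 N·m/rad and reads 0.246, so clamping is roughly 0.16 N·m above friction. That's snug. I'll release, lift and check.

carry_out(rows=[0.35, 0, 0, 0, 0, 0.35, 0, 0, 0, 0, 0.4, 0, 0, 0, 0, 0.4, 0, 0, -0.03, 0, 0.4, 0, 0, -0.07, 0, 0.4, 0, 0, -0.12, 0, 0.4, 0, 0, -0.12, 0, 0.4, 0, 0, -0.12, 0])

```text
time_s: 22.08
eef_pos: [498.1, -65.0, 263.6]
tcp_rot: [[-0.087, 0.996, -0.002], [0.996, 0.087, 0.001], [0.001, -0.002, -1.0]]
force: [0.9, -0.1, -0.5]
finger_gap: 37.1
gripper_force: 0.0
```

```bash
python3 s.py 4
python3 - <<'E'
from h import *
i=cams.get_image("wrist")
cv2.imwrite("pics/w4.png",i)
np.savez("w4.npz",**dict(zip("KRt",P("wrist"))))
E
```

```text
Mz [-0.022 -0.005 -0.018  0.026  0.001]
pos [497.9 -64.9 263. ] F [ 0.24 -0.   -0.38] M [-0.061  0.049 -0.004] sd 0.017 gap,grip,q6 [37.064  0.    -0.439] hyaw -1.4839 t 22.275
```

View pics/w4.png

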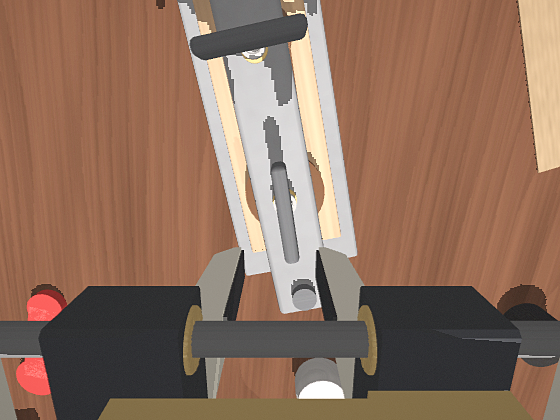

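The right bar lies along the bridge, from (278,166) to (291,258). The left bar lies across it, from (195,45) to (303,20). I'm measuring both yaws.

Run:
```python
from h import *
def b(a,c,z):
    A,B=[onz("wrist",u,z) for u in(a,c)];print((A+B)[:2]/2,np.linalg.norm(A-B),np.arctan2(*(B-A)[1::-1]))
b((278.5,168),(291.5,258),176.5);b((194,42),(305,18),180);b((194,42),(305,18),178)
a,c=onz("wrist",(303,288),128),None
i=cv2.imread("pics/w4.png")[130:280,220:330]
cv2.imwrite("pics/w4c.png",cv2.resize(i,None,fx=4,fy=4,interpolation=cv2.INTER_CUBIC))
```

```text
[502.58711891 -63.98225989] 72.74307266594438 -1.342670871235325
[467.33234625  60.83334095] 74.39702346595006 0.27816403538683315
[467.13237053  61.21709833] 74.99205003709618 0.27816403538683304
```

View pics/w4c.png

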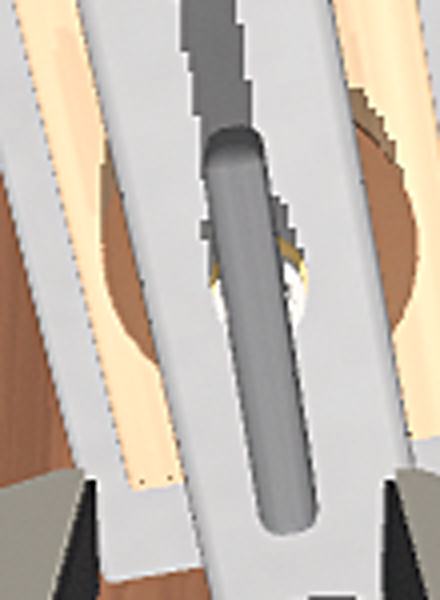

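The bar yaw is -1.34, but the tool held -1.48, so the screw sprang back or the bar twisted in the grip. I'll regrip at the bar's true yaw and test.

carry_out(rows=[0.4, 0, 0.0035, 0.06, -0.18, 0.4, 0, 0.0035, 0.1, -0.18, 0.4, 0, 0.0035, 0.118, -0.18, 0.4, 0, 0.0035, 0.118, -0.18, 0, 0, 0.0035, 0.118, -0.18, 0, 0, 0.0035, 0.118, -0.18, 0, 0, 0.0035, 0.118, -0.18, 0, 0, 0.0035, 0.118, -0.18], force=10)

```text
time_s: 23.32
eef_pos: [502.2, -65.2, 147.5]
tcp_rot: [[-0.227, 0.974, 0.0], [0.974, 0.227, -0.001], [-0.001, -0.0, -1.0]]
force: [-3.5, -0.5, 6.2]
finger_gap: 11.9
gripper_force: 10.0
```

```bash
python3 s.py 5
```

```text
Mz [0.088 0.059 0.098 0.121 0.045 0.074]
pos [502.2 -65.2 147.5] F [-3.59 -0.86  6.22] M [-0.254  0.746  0.081] sd 0.025 gap,grip,q6 [11.919  9.999 -0.577] hyaw -1.3422 t 23.575
```

carry_out(rows=[0, 0, 0, 0, 0, 0, 0, 0, 0, 0], force=60)

```text
time_s: 23.82
eef_pos: [502.1, -65.2, 147.5]
tcp_rot: [[-0.227, 0.974, 0.0], [0.974, 0.227, -0.001], [-0.001, -0.0, -1.0]]
force: [-4.0, -0.4, 6.3]
finger_gap: 12.0
gripper_force: 60.0
```

```bash
python3 s.py 5
```

```text
Mz [0.124 0.109 0.099 0.114 0.119 0.099]
pos [502.1 -65.2 147.5] F [-3.81 -1.01  6.13] M [-0.257  0.782  0.111] sd 0.009 gap,grip,q6 [11.623 59.978 -0.577] hyaw -1.3421 t 24.075
```

carry_out(rows=[0, 0, 0, 0, 0.02, 0, 0, 0, 0, 0.04])

```text
time_s: 24.32
eef_pos: [502.2, -65.2, 147.5]
tcp_rot: [[-0.196, 0.981, 0.0], [0.981, 0.196, -0.001], [-0.001, -0.0, -1.0]]
force: [-3.4, -0.8, 6.0]
finger_gap: 11.7
gripper_force: 60.0
```

```bash
python3 s.py 5
```

```text
Mz [0.166 0.188 0.135 0.143 0.14  0.131]
pos [502.2 -65.2 147.5] F [-3.02 -1.01  5.81] M [-0.268  0.738  0.151] sd 0.02 gap,grip,q6 [11.759 59.979 -0.546] hyaw -1.3735 t 24.575
```

carry_out(rows=[0, 0, 0, 0, 0.02, 0, 0, 0, 0, 0.04])

```text
time_s: 24.82
eef_pos: [502.2, -65.2, 147.4]
tcp_rot: [[-0.165, 0.986, 0.0], [0.986, 0.165, -0.001], [-0.001, 0.0, -1.0]]
force: [-2.9, -1.4, 5.8]
finger_gap: 11.6
gripper_force: 60.0
```

```bash
python3 s.py 5
```

```text
Mz [0.235 0.155 0.172 0.13  0.141 0.123]
pos [502.2 -65.2 147.5] F [-3.2  -1.02  5.41] M [-0.254  0.743  0.159] sd 0.038 gap,grip,q6 [11.602 59.979 -0.514] hyaw -1.4048 t 25.075
```

carry_out(rows=[0, 0, 0, 0, 0.02, 0, 0, 0, 0, 0.04])

```text
time_s: 25.32
eef_pos: [502.2, -65.2, 147.4]
tcp_rot: [[-0.134, 0.991, 0.0], [0.991, 0.134, -0.001], [-0.001, 0.0, -1.0]]
force: [-2.6, -1.0, 5.3]
finger_gap: 11.7
gripper_force: 60.0
```

```bash
python3 s.py 5
```

```text
Mz [0.198 0.275 0.174 0.178 0.204 0.207]
pos [502.2 -65.2 147.4] F [-3.14 -0.95  5.57] M [-0.229  0.726  0.206] sd 0.033 gap,grip,q6 [11.605 59.981 -0.483] hyaw -1.4362 t 25.575
```

```bash
cat > bar.py <<'E'
from h import *
from scipy.ndimage import map_coordinates,gaussian_filter
def baryaw(img,K,R,t,c0,z,phi0,lo=-38,hi=38):
    g=gaussian_filter(img.astype(float).mean(2),0.7);gy,gx=np.gradient(g)
    u=np.linspace(lo,hi,80);res=[]
    for dc in np.arange(-3,3.1,.5):
     for phi in phi0+np.arange(-.25,.2501,.01):
        x=np.array([np.cos(phi),np.sin(phi)]);y=np.array([-x[1],x[0]]);sc=0
        for w in(-5.5,5.5):
            X=np.c_[c0+np.outer(u,x)+(w+dc)*y,np.full(80,z)];p=(K@(R@X.T+t[:,None]));p=p[:2]/p[2]
            d=p[:,-1]-p[:,0];n=np.array([-d[1],d[0]])/np.linalg.norm(d)
            v=map_coordinates(gx,[p[1],p[0]],order=1)*n[0]+map_coordinates(gy,[p[1],p[0]],order=1)*n[1]
            sc+=np.median(np.abs(v))
        res.append((sc,round(phi,3),dc))
    return sorted(res)[::-1][:4]
if __name__=="__main__":
    d=np.load("w4.npz")
    for z in(176.5,173): print("w4",baryaw(cv2.imread("pics/w4.png"),d["K"],d["R"],d["t"],np.array([501.,-65]),z,-1.4))
    i=cams.get_image("wrist");cv2.imwrite("pics/held.png",i)
    print("held",baryaw(i,*P("wrist"),np.array([501.,-65]),176.5,-1.4,-38,-8))
    cv2.imwrite("pics/held2.png",cv2.resize(i[100:400,80:480],None,fx=2,fy=2))
E
python3 bar.py
```

```text
w4 [(np.float64(53.81431063715344), np.float64(-1.34), np.float64(2.0)), (np.float64(53.56508555032421), np.float64(-1.33), np.float64(2.0)), (np.float64(51.59199727494101), np.float64(-1.33), np.float64(1.5)), (np.float64(51.536755591542274), np.float64(-1.35), np.float64(2.5))]
w4 [(np.float64(51.47606828435565), np.float64(-1.33), np.float64(0.5)), (np.float64(50.885486557929724), np.float64(-1.35), np.float64(2.5)), (np.float64(50.612395620273865), np.float64(-1.32), np.float64(0.5)), (np.float64(49.9743456448367), np.float64(-1.34), np.float64(2.0))]
held [(np.float64(33.669245230913035), np.float64(-1.41), np.float64(3.0)), (np.float64(29.87644969644976), np.float64(-1.45), np.float64(1.0)), (np.float64(29.636517490187252), np.float64(-1.43), np.float64(1.5)), (np.float64(29.193263756318622), np.float64(-1.4), np.float64(3.0))]
```

View pics/held2.png

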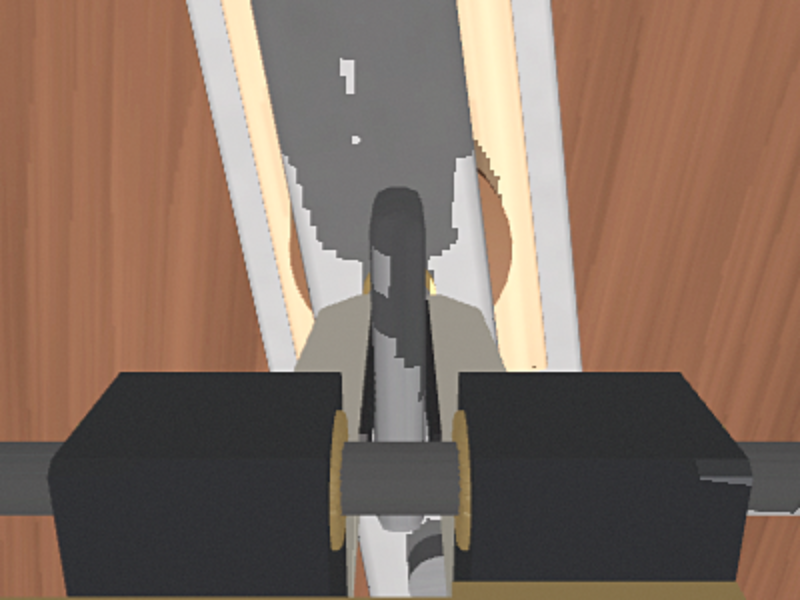

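With the bar held, it is upright in the picture at cols 372–425, so it is aligned with the tool and the grip is stiff. The earlier change came at release. Next I release softly in place and watch whether the screw turns back.

carry_out(rows=[0, 0, 0, 0, 0, 0, 0, 0, 0, 0], force=10)

```text
time_s: 25.88
eef_pos: [502.2, -65.2, 147.4]
tcp_rot: [[-0.134, 0.991, 0.0], [0.991, 0.134, -0.001], [-0.001, 0.0, -1.0]]
force: [-3.9, -1.0, 5.3]
finger_gap: 11.8
gripper_force: 10.0
```

```bash
python3 s.py 3
```

```text
Mz [0.121 0.159 0.079 0.133]
pos [502.2 -65.2 147.4] F [-3.69 -1.25  5.28] M [-0.236  0.686  0.123] sd 0.029 gap,grip,q6 [11.742 10.008 -0.483] hyaw -1.4364 t 26.025
```

carry_out(rows=[0, 0, 0, 0, 0, 0, 0, 0, 0, 0], force=3)

```text
time_s: 26.28
eef_pos: [502.3, -65.1, 146.9]
tcp_rot: [[-0.134, 0.991, 0.0], [0.991, 0.134, -0.0], [-0.0, 0.0, -1.0]]
force: [-2.8, -1.2, 5.7]
finger_gap: 12.6
gripper_force: 3.3
```

```bash
python3 s.py 3
```

```text
Mz [-0.006  0.034  0.032  0.046]
pos [502.3 -65.1 146.9] F [-3.18 -1.4   5.59] M [-0.344  0.72   0.027] sd 0.019 gap,grip,q6 [12.553  3.41  -0.483] hyaw -1.4367 t 26.425
```

carry_out(rows=[0.25, 0, 0, 0, 0, 0.25, 0, 0, 0, 0, 0.4, 0, 0, 0, 0, 0.4, 0, 0, 0, 0])

```text
time_s: 26.92
eef_pos: [502.4, -64.7, 146.4]
tcp_rot: [[-0.134, 0.991, -0.0], [0.991, 0.134, 0.0], [0.0, -0.0, -1.0]]
force: [0.0, 0.3, 0.9]
finger_gap: 35.7
gripper_force: 0.0
```

```bash
cat > rel.py <<'E'
from bar import *
for k in range(2):
    i=cams.get_image("wrist");s=readout.get_state()
    r=baryaw(i,*P("wrist"),s["eef_pos"][:2],176.5,-1.4,-38,-10);print([(round(float(a),1),float(b),float(c)) for a,b,c in r])
cv2.imwrite("pics/rel.png",i)
# silhouette: dark bar columns by row
g=i.astype(float).mean(2)
T=s["tcp_rot"];print("hyaw",np.arctan2(-T[1,0],-T[0,0]),s["eef_pos"],s["finger_gap"],s["time_s"])
E
python3 rel.py; python3 s.py 2
```

```text
[(55.4, -1.34, -0.5), (53.8, -1.32, 0.0), (52.7, -1.33, -0.5), (51.3, -1.36, -1.0)]
[(55.2, -1.34, -0.5), (54.8, -1.32, 0.0), (52.3, -1.33, -0.5), (51.7, -1.37, -1.0)]
hyaw -1.4367094694630604 [502.39338627 -64.80127208 146.49989671] 36.920911896505 27.025
Mz [-0.049  0.011 -0.003]
pos [502.4 -64.8 146.5] F [-0.06 -0.52 -0.11] M [-0.044  0.025 -0.014] sd 0.026 gap,grip,q6 [37.035  0.    -0.483] hyaw -1.4367 t 27.125
```

carry_out(rows=[0.4, 0, 0, 0, 0, 0.4, 0, 0, -0.04, 0, 0.4, 0, 0, -0.08, 0, 0.4, 0, 0, -0.118, 0, 0.4, 0, 0, -0.118, 0, 0.4, 0, 0, -0.118, 0])

```text
time_s: 27.88
eef_pos: [501.9, -64.7, 263.8]
tcp_rot: [[-0.134, 0.991, -0.001], [0.991, 0.134, 0.0], [0.0, -0.001, -1.0]]
force: [0.2, -0.4, -0.8]
finger_gap: 37.1
gripper_force: 0.0
```

```bash
cat > up.py <<'E'
from bar import *
i=cams.get_image("wrist");cv2.imwrite("pics/up.png",i)
for c,z,p in(((501.,-65),176.5,-1.35),((464.,60),180,.28)):
    r=baryaw(i,*P("wrist"),np.array(c),z,p,-36,36);print([(round(float(a),1),float(b),float(c)) for a,b,c in r])
print(readout.get_state()["time_s"])
E
python3 up.py
```

```text
[(54.8, -1.34, 1.5), (53.5, -1.33, 1.5), (52.3, -1.33, 1.0), (51.5, -1.34, 1.0)]
[(18.8, 0.29, -2.0), (18.7, 0.3, -2.0), (18.3, 0.27, -1.5), (17.6, 0.28, -2.0)]
27.925
```

Both handles stay put after the lift: the right bar is stable at yaw -1.34, and the left is at its stop at about 0.29. The gripper is clear, so I'm handing in.

```bash
python3 -c "
from h import *
print(arm.finish_job())"
```

```text
the job is handed in; nothing more can be done
None
```

I clamped the sole with the right screw and handed the job in at about 28 s, but the final clamping may be slightly below snug: I drove it to roughly 0.16–0.19 N·m above friction, and each time I let go the handle sprang back about 0.1 rad and then stayed put, leaving an estimated 0.08–0.1 N·m. The left screw was the crossed one: it bound at about 0.6–0.7 rad and is backed out to its stop.

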